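Level the gel-casting table

TASK

Stand the yellow spirit level lengthwise on the middle of the white top of the gel-casting table, and turn the black wing knob of the table's levelling foot until the bubble rests midway between its two lines while you press the level down firmly. The white top floats on springs and seats on its levelling foot only under that push, so the bubble reads true only while the level is pressed down. Finish with the hand still pressing the level down on the top and the bubble centred, and leave the glassware and bottles round about where they stand.

Things in the scene. Friction and masses are not known exactly. Their poses are not given: they have to be found in the camera images.
- level: yellow spirit level, a block 150 long (its x) x 24 wide (its y) x 36 mm high, black ends, about 0.25 kg; origin: centre of its underside. On the middle of its top a green vial strip, 64 mm long, 3 mm proud, has a white bubble 13 mm long and two black lines 9.5 mm either side of the middle. It starts upright on the bench, x roughly away from the robot; either end may face the foot
- bubble_mid (a point): centre of the white bubble, on top of the level; its x in the level's frame is its offset from the middle of the vial, 0 is centred. It floats to the higher end, 0.5 mm for each 0.001 rad of slope, stops at 23 mm either way, and takes less than 1 s to settle
- bubble (a joint): where the bubble stands along its vial, as an angle (rad): its offset along the level's +x is 0.5 mm for each 0.001 rad of this value; 0 is centred, stops at 0.046 either way. Readings scatter: take the mean of many
- plate_seat (a point): middle of the upper face of the white top of the levelling table, about 70 mm above the bench, moving with the top. The top is 120 (x) x 210 (y) x 10 mm; a blue stripe 34 mm wide along y shows where the level goes. -y points to the levelling foot with the wing knob, +y to the hinge, 120 mm from here. The foot's end starts too high (0.010 to 0.027 rad when pressed)
- plate: the same white top; origin on the hinge line, 120 mm towards +y and 16 mm below the seat point. Springs hold it 0.015 rad higher at the foot's end until pushed down: with the level on it, a push of 2 to 5 N on the middle of the level, or less nearer the foot, seats it; then it is rigid
- knob_grip (a point): point on the upright axis of the black wing knob, 12 mm below the top of the wing, 150 mm from the seat point towards -y, just off the end of the top. The wing is 46 mm long (this point's x), 14 mm thick (its y) and 32 mm high, with free room at both faces and above; grip it across its thickness from above
- knob (a joint): angle of the wing knob (rad), positive counter-clockwise from above, range -1.3 to 2.4; it stays where left (0.12 Nm of friction). 1 rad clockwise lowers the foot's end of the top by 0.015 rad (the knob itself by 4 mm) and moves the bubble 7.5 mm away from the foot; the angle at which the top is level differs each time, -0.35 to 0.35
- tall_bottle: glass bottle, 79 mm wide, 178 mm high, at the far left; origin at the middle of its underside. Not to be disturbed
- bottle_b: glass bottle, 77 mm wide, 178 mm high, at the left; origin as before. Not to be disturbed
- flask: conical glass flask, 64 mm wide, 105 mm high, at the left; origin as before. Not to be disturbed
- beaker: small glass beaker, 51 mm wide, 58 mm high, at the near left; origin as before. Not to be disturbed
- dropper_1: amber dropper bottle, 39 mm wide, 110 mm high, at the far right; origin as before. Not to be disturbed
- dropper_3: amber dropper bottle, 41 mm wide, 116 mm high, at the far right; origin as before. Not to be disturbed
- petri: petri dish, 61 mm wide, 14 mm high, near the robot; origin as before. Not to be disturbed

How it is judged:
By the outcome, as a careful person would: the job done as asked, in the order asked, and still so for the second after the job is handed in, while the arm keeps its last pose, push and grip.
It also fails if it takes over 72 s, if anything falls off the work surface, if the arm or the gripper's body presses on something with over 40 N, if the wrist force passes 120 N, or if a joint passes its speed limit or range.

ROBOT

A 6-joint arm with a two-finger parallel gripper is mounted at the origin on a cart in front of the work surface, level with it; the furniture and walls round the work are solid. World frame = base frame: x ahead of the robot, y to its left, z up, the work surface at z = 0. Lengths are in mm, angles in rad, forces in N, time in s.
With the tool pointing down it reaches from about 300 to 775 mm from the base axis. Payload 14.6 kg.
Tool frame: the origin (TCP) lies at the very end of the fingers, on their centre line; the grasp point (between the pads) lies 19 mm behind it; z points along the fingers, y is the line along which they close (so a half turn about z gives the same grasp; the last joint's range is limited). The gripper opens to 94 mm and grips with 3 to 60 N. Pads are 16 mm wide; open, the fingers measure 119 mm over their backs; the gripper's body (75 mm by 177 mm) begins 78 mm behind the grasp point.
Start: joints at [-1.363, 0.3, 1.521, -0, 1.321, -0.067], TCP at [149.238, -529.355, 205.446] pointing down, gripper open.
Joint ranges: [-3.03, 3.03], [-0.79, 2.21], [0.23, 2.52], [-1.04, 4.18], [0, 3.07], [-2.55, 2.55]. Speed limits (rad/s): [2.22, 2.22, 2.57, 3.14, 3.14, 3.14].

INTERFACE

Orientations are given as [roll, pitch, yaw] about the fixed x, y, z axes, in that order (R = Rz(yaw) Ry(pitch) Rx(roll)).
In Python, from cell import manip, eyes, ticket gives the robot as it stands. The module is installed in compiled form; this text tells all that it offers.
- The arm moves only by the tool arm_command, never from a script. Its argument "plan" is a list of rows, each a list of 5 numbers: the opening, from -1 (shut) to 1 (fully open), then the shift along the tool's x, y, z in m, then the turn about the tool's z in rad. In form: [[jaw, dx, dy, dz, roll], ...]. A call has 1 to 20 rows; each row shifts and turns the commanded pose from where the row before left it, along the tool's axes as they then stand; what a row does not reach is not made up. A row lasts 1/8 s, in which the tool goes at most 62.5 mm and 10.7 degrees, less where a joint would pass 70% of its speed; a pose out of reach is approached as far as the arm can. A call is refused whole if a number of a shift passes 0.0625 or a number of a turn 0.188, either way. A call with a gripper value outside its range is refused whole. The fingers move at their own pace and stop on an object; "newtons" is the grip in N (left out, the last holds). Time passes only in rows, so rows that do not move let the fingers close. It gives the time, the measured TCP pose, the force, the opening and the grip force at its end, in the units of the state.
- manip.read_state(): the state, without advancing time (a new reading comes with each control period).
- eyes.camera(name): name is "scene" or "side" or "wrist"; returns a dict with "img" (400x640x3 uint8, blue, green, red), "z_map" (400x640 float32, mm along the optical axis (not along the pixel's ray), 0 where there is no reading), "fx", "fy", "cx", "cy" (pixels), "dist" ([k1, k2, p1, p2, k3] as OpenCV has them; the pictures are not rectified), "eye" and "orientation" of the camera in the world. Camera axes: x right, y down, z forward; pixel columns grow to the right and rows downward; lengths in mm; the calibration is good to about 2 mm. A picture is of the moment at which its call begins.
- ticket.sign_off(): hands the job in; it is judged then, once.
The state is a dict: "clock": time; "joints": joint angles; "qd": joint speeds; "effort": joint torques, N m; "eef_pos": TCP position; "eef_rot": TCP orientation; "wrist_force": force on the tool from outside, world axes, zero at the start; "moment": the same for the moment, N m; "finger_gap": finger opening in mm; "finger_force": force on a finger pad.
Only numpy, scipy, OpenCV 4.12 (cv2) and the standard library are available. Lean on these libraries where they do the work, as an engineer would, in place of code of your own. Each camera call takes 0.05 s, during which the arm holds its last target. There are 200 camera calls.

## Working session

There is one attempt and no reset: what is moved stays moved. The work goes in short steps, Python scripts to look and compute and a tool call to move; the robot and the scene stay as the last step left them, time stands still between calls to the robot, and variables do not carry over. Pictures are saved under pics/ and viewed, at most 10 in all, crops included, and the job is handed in when it is done.

Besides the shell and the picture viewer there is one more tool, called by a JSON object that holds its "method" and its "body". arm_command: Moves the arm, as the interface text tells. Its arguments: {"type":"object","properties":{"plan":{"type":"array"},"newtons":{"type":"number"}},"required":["plan"]}

```bash
mkdir -p pics; cat > h.py <<'E'
import numpy as np, cv2
from scipy.spatial.transform import Rotation as R
from cell import manip, eyes, ticket
def cam(n):
    c=eyes.camera(n); c['K']=np.array([[c['fx'],0,c['cx']],[0,c['fy'],c['cy']],[0,0,1.]]); c['d']=np.array(c['dist'],float)
    o=np.array(c['orientation'],float); c['R']=o if o.shape==(3,3) else R.from_euler('xyz',o).as_matrix(); c['e']=np.array(c['eye'],float); return c
def rays(c,uv):
    p=cv2.undistortPoints(np.array(uv,float).reshape(-1,1,2),c['K'],c['d']).reshape(-1,2)
    return np.c_[p,np.ones(len(p))]@c['R'].T
def onz(c,uv,z):
    r=rays(c,uv); return c['e']+r*((z-c['e'][2])/r[:,2])[:,None]
def depth(c,uv):
    uv=np.array(uv).reshape(-1,2); r=rays(c,uv); return c['e']+r*c['z_map'][uv[:,1].astype(int),uv[:,0].astype(int)][:,None]
E
python3 - <<'E'
from h import *
print(manip.read_state())
ims=[]
for n in ('scene','side'):
    c=cam(n); print(n,c['e'],c['orientation'],c['fx'],c['dist']); cv2.imwrite(f'pics/{n}0.png',c['img'])
E
```

```text
{'clock': 0.0, 'joints': array([-1.36258643e+00,  3.00477339e-01,  1.52157800e+00, -1.31369120e-06,
        1.32072703e+00, -6.66019229e-02]), 'qd': array([ 2.36912052e-04,  6.81467761e-07,  2.68614152e-03, -1.55608257e-03,
       -9.38468538e-04,  4.28664674e-04]), 'effort': array([ 1.45080387e-03, -5.31802726e+01, -3.52738667e+01,  7.08469050e-02,
        2.41729862e-02, -9.91357524e-05]), 'eef_pos': array([ 149.19123851, -529.09905929,  204.88421981]), 'eef_rot': array([-3.14040549e+00, -7.79094948e-05,  2.74812100e-01]), 'wrist_force': array([-0.20086101,  0.11772779, -0.10254859]), 'moment': array([-5.97375181e-02,  7.82417210e-05, -2.27853380e-02]), 'finger_force': 0.0, 'finger_gap': 94.06556450477001}
scene [-69.10617776 911.70821265 615.21228734] [-2.17367555  0.00319764 -2.53080356] 376.42637898560446 [-0.0622579  0.         0.         0.         0.       ]
side [ 754.61225976 -740.55378857 1148.63615532] [-2.61269915  0.0135482   0.20884954] 459.4371285733257 [-0.0186379  0.         0.         0.         0.       ]
```

View pics/scene0.png

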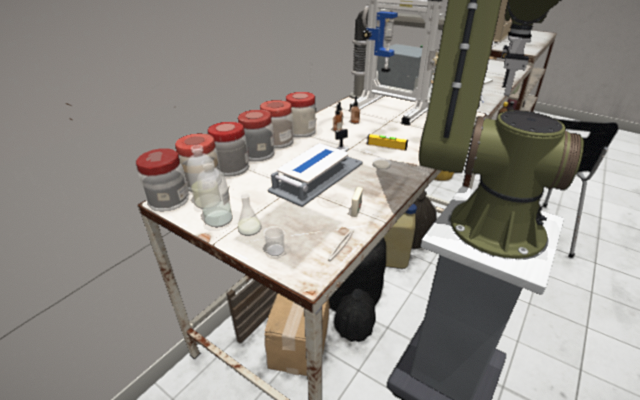

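View pics/side0.png

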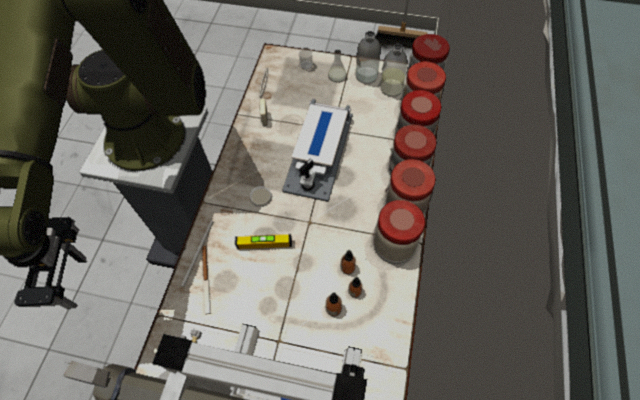

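The side view shows the level at (263,241), the table's blue stripe at (320,133) and the wing knob at about (306,172). The scene view shows the bottles left of the table.

```bash
python3 - <<'E'
from h import *
c=cam('side'); im=c['img']; hsv=cv2.cvtColor(im,cv2.COLOR_BGR2HSV)
def big(m,n=1):
    cs,_=cv2.findContours(m,cv2.RETR_EXTERNAL,cv2.CHAIN_APPROX_NONE); return sorted(cs,key=cv2.contourArea)[-1]
def rep(name,cn,z):
    p=onz(c,cn.reshape(-1,2),z)[:,:2].astype(np.float32)
    r=cv2.minAreaRect(p); print(name,'px',cv2.boundingRect(cn),'rect',np.round(r[0],1),np.round(r[1],1),round(r[2],1),'box',np.round(cv2.boxPoints(r)).tolist()); return r
y=cv2.inRange(hsv,(20,120,100),(35,255,255)); rep('yellow36',big(y),36)
b=cv2.inRange(hsv,(100,150,60),(130,255,255)); b[:, :290]=0;b[:,350:]=0;b[170:]=0
cb=big(b); r=rep('blue',cb,70)
ys,xs=np.nonzero(b); d=depth(c,np.c_[xs,ys]); print('blue depth mean',np.median(d,0))
# white top by depth height
g=np.mgrid[0:400,0:640]; uv=np.c_[g[1].ravel(),g[0].ravel()]; P=depth(c,uv).reshape(400,640,3)
m=((P[...,2]>60)&(P[...,2]<85)).astype(np.uint8)*255; m[:95]=0;m[175:]=0;m[:,:285]=0;m[:,355:]=0
rep('top',big(m),72)
k=(im.max(2)<70).astype(np.uint8)*255; k[:155]=0;k[195:]=0;k[:,:285]=0;k[:,330:]=0
ys,xs=np.nonzero(k); q=P[ys,xs]; print('knob px',xs.min(),xs.max(),ys.min(),ys.max()); 
s=q[:,2]>55; print(np.round(np.c_[xs[s],ys[s],q[s]]).astype(int)[::4].tolist())
cv2.imwrite('pics/k.png',cv2.resize(im[90:280,220:380],None,fx=3.1,fy=3.1,interpolation=cv2.INTER_CUBIC))
E
```

```text
yellow36 px (237, 234, 52, 11) rect [ 470.9 -274.9] [136.3  25.1] 14.9 box [[402.0, -280.0], [408.0, -305.0], [540.0, -270.0], [534.0, -245.0]]
blue px (309, 112, 22, 43) rect [551.6  78.9] [158.6  27.9] 87.7 box [[534.0, 0.0], [562.0, -1.0], [569.0, 158.0], [541.0, 159.0]]
blue depth mean [551.48856751  74.19998566  71.08447579]
top px (291, 98, 59, 68) rect [550.8  85.9] [231.2 126.1] 87.3 box [[482.0, -27.0], [608.0, -32.0], [619.0, 198.0], [493.0, 204.0]]
knob px 285 329 160 194
[[306, 161, 545, -63, 122], [306, 162, 545, -65, 121], [313, 162, 553, -24, 64], [308, 163, 552, -69, 123], [312, 163, 560, -58, 109], [307, 164, 550, -72, 122], [311, 164, 558, -62, 111], [306, 165, 548, -75, 121], [310, 165, 556, -66, 110], [302, 166, 538, -82, 124], [306, 166, 548, -78, 120], [310, 166, 555, -64, 102], [302, 167, 539, -85, 124], [306, 167, 549, -80, 119], [310, 167, 555, -65, 99], [302, 168, 539, -87, 121], [306, 168, 548, -79, 113], [310, 168, 555, -65, 94], [302, 169, 540, -91, 122], [306, 169, 548, -79, 107], [299, 170, 530, -88, 110], [303, 170, 542, -88, 114], [307, 170, 550, -76, 99], [301, 171, 537, -91, 112], [305, 171, 546, -83, 103], [300, 172, 533, -90, 104], [304, 172, 544, -86, 102], [308, 172, 551, -74, 85], [303, 173, 542, -90, 102], [307, 173, 549, -76, 84], [302, 174, 539, -91, 98], [306, 174, 546, -78, 81], [303, 175, 541, -89, 91], [308, 175, 552, -77, 76], [307, 176, 548, -76, 67], [307, 177, 548, -76, 62], [308, 178, 551, -77, 59]]
```

View pics/k.png

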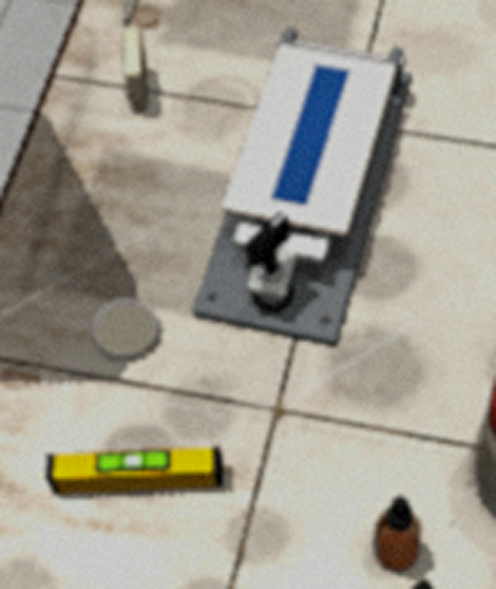

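The crop shows the level upright on the bench with its bubble near mid-vial, the blue stripe clear, and the wing knob turned diagonally at crop (268,240). Seat is about (551,77,71), the knob axis about (546,-75) and the level about (471,-274) with 15° yaw. I'll move above the level.

{"method": "arm_command", "body": {"plan": [[1, 0.03, -0.0125, 0, 0], [1, 0.045, -0.019, 0, 0], [1, 0.045, -0.019, 0, 0], [1, 0.045, -0.019, 0, 0], [1, 0.045, -0.019, 0, 0], [1, 0.045, -0.019, 0, 0], [1, 0.045, -0.019, 0, 0], [1, 0.045, -0.019, 0, 0], [1, 0.034, -0.0135, 0, 0], [1, 0, 0, 0, 0], [1, 0, 0, 0, 0]]}}

```text
clock: 1.52
eef_pos: [470.4, -273.8, 205.2]
eef_rot: [-3.141, 0.001, 0.275]
wrist_force: [0.0, 0.1, -0.0]
finger_gap: 93.8
finger_force: 0.0
```

```bash
python3 - <<'E'
from h import *
s=manip.read_state(); print(s['eef_pos'],s['eef_rot'])
c=cam('wrist'); print(c['e'],c['fx'],np.round(c['R'],2)); im=c['img']; cv2.imwrite('pics/w1.png',im)
hsv=cv2.cvtColor(im,cv2.COLOR_BGR2HSV)
y=cv2.inRange(hsv,(20,120,80),(80,255,255)); cs,_=cv2.findContours(y,cv2.RETR_EXTERNAL,cv2.CHAIN_APPROX_NONE); cn=max(cs,key=cv2.contourArea)
uv=cn.reshape(-1,2); r=cv2.minAreaRect(onz(c,uv,36)[:,:2].astype(np.float32)); print(cv2.boundingRect(cn),r,np.round(cv2.boxPoints(r)).tolist())
ys,xs=np.nonzero(y); d=depth(c,np.c_[xs,ys]); t=d[(d[:,2]>33)&(d[:,2]<41)]; print(len(t),cv2.minAreaRect(t[:,:2].astype(np.float32)),t.mean(0))
E
```

```text
[ 470.3880601  -273.78798002  205.2011796 ] [-3.14128614e+00  5.06886526e-04  2.74740682e-01]
[ 547.90099191 -253.1388114   384.41756495] 310.4944948672153 [[ 0.27 -0.93 -0.27]
 [-0.96 -0.26 -0.07]
 [-0.    0.28 -0.96]]
(304, 128, 23, 117) ((470.1835021972656, -275.832763671875), (136.78561401367188, 23.3958740234375), 14.44942855834961) [[401.0, -282.0], [407.0, -304.0], [539.0, -270.0], [533.0, -247.0]]
1865 ((470.03643798828125, -275.8980407714844), (137.0863800048828, 23.491214752197266), 14.46838665008545) [ 474.48295732 -274.81753468   36.4811438 ]
```

View pics/w1.png

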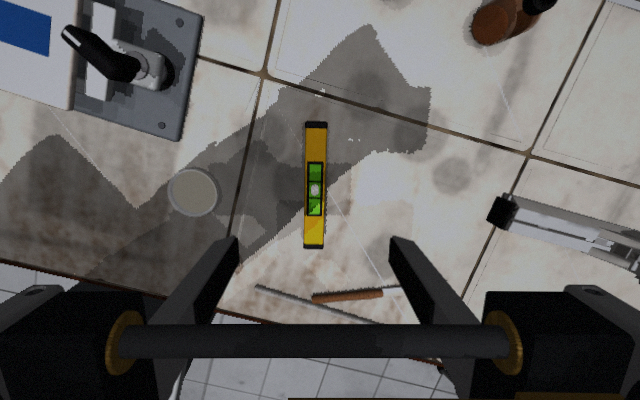

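The wrist view shows the level at (315,185), with its black ends at rows 122 and 248. It measures (470.1,-275.9) at 14.45° yaw, which agrees with the side camera. Now I'll descend and grip it.

{"method": "arm_command", "body": {"plan": [[0, -0.0009, 0.0019, 0.02, 0.0224], [0, 0, 0, 0.04, 0], [0, 0, 0, 0.045, 0], [0, 0, 0, 0.045, 0], [0, 0, 0, 0.03, 0], [0, 0, 0, 0.013, 0], [0, 0, 0, 0, 0], [-1, 0, 0, 0, 0], [-1, 0, 0, 0, 0], [-1, 0, 0, 0, 0], [-1, 0, 0, 0, 0]], "newtons": 25}}

```text
clock: 2.95
eef_pos: [470.8, -275.6, 13.2]
eef_rot: [3.141, -0.001, 0.253]
wrist_force: [-1.7, 2.1, 6.4]
finger_gap: 24.0
finger_force: 25.0
```

{"method": "arm_command", "body": {"plan": [[-1, 0, 0, -0.02, 0], [-1, 0, 0, -0.04, 0], [-1, 0, 0, -0.045, 0], [-1, 0, 0, -0.045, 0], [-1, 0, 0, -0.04, 0], [-1, 0.0107, -0.0207, 0, 0], [-1, 0.0207, -0.0402, 0, 0], [-1, 0.0207, -0.0402, 0, 0], [-1, 0.0207, -0.0402, 0, 0], [-1, 0.0207, -0.0402, 0, 0], [-1, 0.0207, -0.0402, 0, 0], [-1, 0.0207, -0.0402, 0, 0], [-1, 0.0207, -0.0402, 0, 0], [-1, 0.01, -0.0195, 0, -0.09], [-1, 0, 0, 0, -0.18], [-1, 0, 0, 0, -0.18], [-1, 0, 0, 0, -0.18], [-1, 0, 0, 0, -0.18], [-1, 0, 0, 0, -0.18], [-1, 0, 0, 0, -0.18]]}}

```text
clock: 5.45
eef_pos: [550.3, 77.2, 202.3]
eef_rot: [-3.141, 0.0, 1.428]
wrist_force: [0.8, -0.5, -3.2]
finger_gap: 23.7
finger_force: 25.0
```

{"method": "arm_command", "body": {"plan": [[-1, 0, 0, 0, -0.104], [-1, 0, 0, 0, 0], [-1, 0, 0, 0, 0]]}}

```text
clock: 5.82
eef_pos: [550.5, 77.2, 202.4]
eef_rot: [-3.141, -0.0, 1.524]
wrist_force: [-0.7, -0.1, -1.8]
finger_gap: 23.8
finger_force: 25.0
```

```bash
python3 - <<'E'
from h import *
s=manip.read_state(); print(s['eef_pos'],s['eef_rot'],s['joints'])
c=cam('wrist'); im=c['img']; cv2.imwrite('pics/w2.png',im)
hsv=cv2.cvtColor(im,cv2.COLOR_BGR2HSV)
b=cv2.inRange(hsv,(100,120,40),(130,255,255)); ys,xs=np.nonzero(b); print(len(xs))
d=depth(c,np.c_[xs,ys]); d=d[(d[:,2]>60)&(d[:,2]<80)]; print(len(d),d.min(0),d.max(0),cv2.minAreaRect(d[:,:2].astype(np.float32)))
g=np.mgrid[0:400,0:640]; P=depth(c,np.c_[g[1].ravel(),g[0].ravel()]).reshape(400,640,3)
m=(P[...,2]>62)&(P[...,2]<80)&(abs(P[...,0]-551)<110)
q=P[m]; A=np.c_[q[:,:2],np.ones(len(q))]; print('plane',np.linalg.lstsq(A,q[:,2],rcond=None)[0]); print(np.percentile(q,[.2,50,99.8],axis=0))
# edges in x at several y
for y in range(40,200,20):
    t=q[abs(q[:,1]-y)<3]
    if len(t)>20: print(y,len(t),t[:,0].min().round(1),t[:,0].max().round(1))
E
```

```text
[550.48989159  77.22680153 202.38336692] [-3.14143342e+00 -2.83651801e-06  1.52399437e+00] [7.34779626e-02 3.15531311e-01 1.50785858e+00 2.26400221e-05
 1.31836051e+00 1.20274259e-01]
524
488 [536.85940761 148.02399915  64.91376368] [570.44559011 161.66288403  69.62426378] ((553.7381591796875, 154.8810272216797), (12.193074226379395, 33.28712844848633), 87.25037384033203)
plane [-1.80285756e-03 -2.87976918e-02  7.25091805e+01]
[[489.57082104 -13.99717896  62.37892666]
 [555.79939612 120.75315058  68.15205506]
 [612.53754764 193.53241992  72.49397521]]
40 360 490.1 609.4
60 380 490.6 609.2
80 391 491.5 610.5
100 414 492.5 611.6
120 423 492.5 611.4
140 442 492.9 612.5
160 795 493.8 613.7
180 586 495.0 613.3
```

View pics/w2.png

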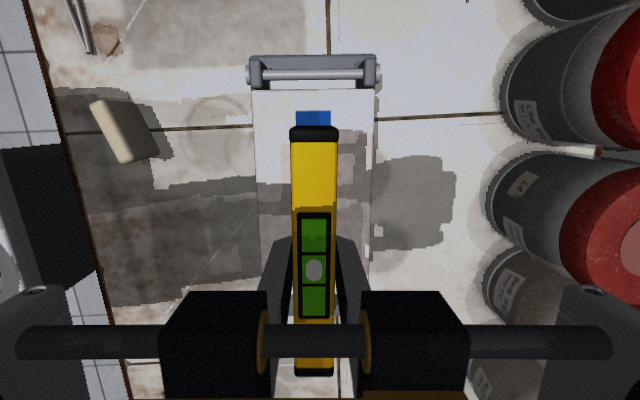

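The wrist view shows the held level over the stripe, with the white top's far edge at about row 90. The top's edges put its centre line at x≈551 at y=80.

```bash
python3 - <<'E'
from h import *
c=cam('wrist'); im=c['img'].astype(int)
for u in (270,285,345,360): 
    col=im[70:120,u-1:u+2].mean((1,2)); k=70+np.argmax(np.diff(col)); print(u,k,np.round(onz(c,[[u,k+.5]],67.5),1), )
c=cam('side'); im=c['img']
g=cv2.cvtColor(im,cv2.COLOR_BGR2GRAY).astype(int)
# walk along plate centreline offset +-40 in x
for off in (-45,45):
    ys=np.arange(-60,210,1.); W=np.c_[551.5+off+.04*(ys-80),ys,69.5-.0287*(ys-80)+0]
    uv=cv2.projectPoints((W-c['e'])@c['R'],np.zeros(3),np.zeros(3),c['K'],c['d'])[0].reshape(-1,2)
    v=cv2.remap(g.astype(np.float32),uv[:,:1].astype(np.float32),uv[:,1:].astype(np.float32),cv2.INTER_LINEAR).ravel()
    print(off,[(int(a),int(b)) for a,b in zip(ys[::5],v[::5])])
E
```

```text
270 80 [[514.9 190.2  67.5]]
285 79 [[529.1 190.4  67.5]]
345 79 [[585.4 187.7  67.5]]
360 88 [[599.5 179.1  67.5]]
-45 [(-60, 45), (-55, 41), (-50, 32), (-45, 33), (-40, 39), (-35, 36), (-30, 55), (-25, 94), (-20, 111), (-15, 118), (-10, 116), (-5, 119), (0, 118), (5, 118), (10, 115), (15, 115), (20, 112), (25, 114), (30, 115), (35, 116), (40, 117), (45, 118), (50, 114), (55, 115), (60, 112), (65, 93), (70, 86), (75, 91), (80, 102), (85, 100), (90, 100), (95, 131), (100, 145), (105, 104), (110, 63), (115, 31), (120, 10), (125, 3), (130, 4), (135, 15), (140, 53), (145, 81), (150, 85), (155, 82), (160, 85), (165, 83), (170, 84), (175, 84), (180, 62), (185, 35), (190, 38), (195, 50), (200, 52), (205, 52)]
45 [(-60, 140), (-55, 172), (-50, 185), (-45, 168), (-40, 129), (-35, 71), (-30, 113), (-25, 192), (-20, 202), (-15, 184), (-10, 142), (-5, 131), (0, 118), (5, 114), (10, 115), (15, 115), (20, 113), (25, 117), (30, 114), (35, 118), (40, 113), (45, 115), (50, 113), (55, 109), (60, 112), (65, 110), (70, 116), (75, 113), (80, 102), (85, 97), (90, 104), (95, 100), (100, 101), (105, 99), (110, 95), (115, 97), (120, 98), (125, 97), (130, 96), (135, 102), (140, 135), (145, 185), (150, 199), (155, 198), (160, 198), (165, 199), (170, 201), (175, 199), (180, 175), (185, 162), (190, 178), (195, 187), (200, 189), (205, 190)]
```

{"method": "arm_command", "body": {"plan": [[-1, 0, 0.0006, 0.02, -0.008], [-1, 0, 0, 0.035, 0], [-1, 0, 0, 0.03, 0], [-1, 0, 0, 0.02, 0], [-1, 0, 0, 0.007, 0], [-1, 0, 0, 0.003, 0], [-1, 0, 0, 0.0015, 0], [-1, 0, 0, 0, 0]]}}

```text
clock: 6.98
eef_pos: [551.4, 77.2, 86.5]
eef_rot: [3.141, -0.0, 1.534]
wrist_force: [0.5, 1.0, -2.7]
finger_gap: 24.1
finger_force: 25.0
```

{"method": "arm_command", "body": {"plan": [[-1, 0, 0, 0.0008, 0], [-1, 0, 0, 0.0008, 0], [-1, 0, 0, 0, 0], [-1, 0, 0, 0, 0]]}}

```text
clock: 7.48
eef_pos: [551.2, 77.2, 84.5]
eef_rot: [3.141, -0.0, 1.534]
wrist_force: [0.3, 0.8, -1.3]
finger_gap: 24.0
finger_force: 25.0
```

{"method": "arm_command", "body": {"plan": [[-1, 0, 0, 0.0006, 0], [-1, 0, 0, 0, 0], [-0.2, 0, 0, 0, 0], [-0.2, 0, 0, 0, 0], [-0.2, 0, 0, -0.01, 0], [-0.2, 0, 0, -0.025, 0], [-0.2, 0, 0, -0.025, 0], [-1, -0.025, 0, 0, 0], [-1, -0.03, 0, 0, 0], [-1, 0, 0, 0.01, 0], [-1, 0, 0, 0.007, 0], [-1, 0, 0, 0.004, 0], [-1, 0, 0, 0, 0]]}}

```text
clock: 9.1
eef_pos: [549.0, 22.8, 122.4]
eef_rot: [-3.141, -0.0, 1.535]
wrist_force: [0.6, 0.2, 0.4]
finger_gap: 0.7
finger_force: 0.0
```

```bash
python3 - <<'E'
from h import *
s=manip.read_state(); print(s['eef_pos'],s['wrist_force'],s['finger_gap'])
c=cam('wrist'); im=c['img']; cv2.imwrite('pics/w3.png',im)
E
```

```text
[549.0355169   22.77575117 122.41857499] [0.55995204 0.20891113 0.39136253] 0.69182944306841
```

View pics/w3.png

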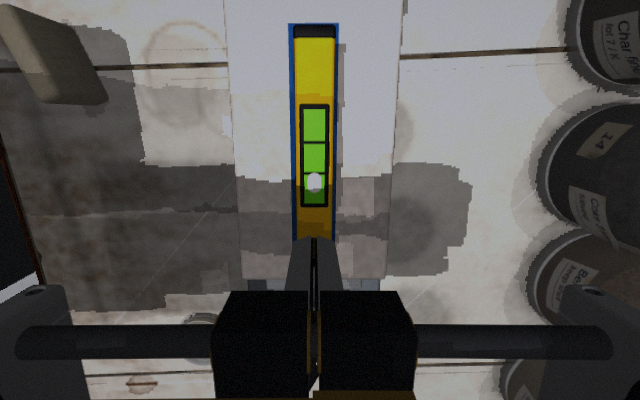

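The level sits centred on the stripe. The vial spans rows 105 to 205 and the bubble is at (314,183), toward the foot. Now I'll press.

{"method": "arm_command", "body": {"plan": [[-1, 0, 0, 0.008, 0], [-1, 0, 0, 0.003, 0], [-1, 0, 0, 0.001, 0], [-1, 0, 0, 0.001, 0], [-1, 0, 0, 0.001, 0], [-1, 0, 0, 0, 0]]}}

```text
clock: 9.9
eef_pos: [549.2, 22.2, 108.7]
eef_rot: [3.142, -0.0, 1.534]
wrist_force: [-0.5, 0.9, 1.3]
finger_gap: 0.6
finger_force: 0.0
```

{"method": "arm_command", "body": {"plan": [[-1, 0, 0, 0.001, 0], [-1, 0, 0, 0.001, 0], [-1, 0, 0, 0.0005, 0], [-1, 0, 0, 0, 0]]}}

```text
clock: 10.4
eef_pos: [549.2, 22.1, 106.4]
eef_rot: [3.141, 0.0, 1.534]
wrist_force: [-0.1, -2.5, 2.0]
finger_gap: 0.8
finger_force: 1.0
```

{"method": "arm_command", "body": {"plan": [[-1, 0, 0, 0.0007, 0], [-1, 0, 0, 0.0007, 0], [-1, 0, 0, 0, 0], [-1, 0, 0, 0, 0]]}}

```text
clock: 10.9
eef_pos: [549.2, 22.2, 104.9]
eef_rot: [3.142, 0.0, 1.534]
wrist_force: [0.6, -1.6, 2.3]
finger_gap: 0.5
finger_force: 1.3
```

{"method": "arm_command", "body": {"plan": [[-1, 0, 0, 0.0006, 0], [-1, 0, 0, 0.0006, 0], [-1, 0, 0, 0, 0], [-1, 0, 0, 0, 0]]}}

```text
clock: 11.4
eef_pos: [549.5, 22.1, 104.3]
eef_rot: [3.14, 0.0, 1.534]
wrist_force: [-0.1, -2.4, 8.1]
finger_gap: 0.4
finger_force: 3.9
```

{"method": "arm_command", "body": {"plan": [[-1, 0, 0, 0.0006, 0], [-1, 0, 0, 0, 0], [-1, 0, 0, 0, 0], [-1, 0, 0, 0, 0], [-1, 0, 0, 0, 0], [-1, 0, 0, 0, 0]]}}

```text
clock: 12.15
eef_pos: [549.8, 22.1, 104.1]
eef_rot: [3.14, 0.0, 1.534]
wrist_force: [-1.0, -2.8, 11.2]
finger_gap: 0.6
finger_force: 5.5
```

```bash
cat > bub.py <<'E'
from h import *
def measure(n=6,tag=None):
    o=[]
    for i in range(n):
        c=cam('wrist'); im=c['img']; hsv=cv2.cvtColor(im,cv2.COLOR_BGR2HSV)
        g=cv2.inRange(hsv,(40,120,50),(80,255,255)); g[300:]=0
        h=cv2.convexHull(np.argwhere(g)[:,::-1].astype(np.int32).reshape(-1,1,2)); m=cv2.fillConvexPoly(np.zeros_like(g),h,255)
        w=(m>0)&(hsv[...,1]<90)&(hsv[...,2]>110); 
        nl,lab,st,ce=cv2.connectedComponentsWithStats(w.astype(np.uint8)); k=1+np.argmax(st[1:,4])
        ys,xs=np.nonzero(lab==k); wp=onz(c,np.c_[xs,ys],108)
        hp=onz(c,h.reshape(-1,2),108); y0,y1=hp[:,1].min(),hp[:,1].max()
        # black lines: edge columns of the interior, minima of brightness away from bubble
        x,y,ww,hh=cv2.boundingRect(h); cols=[x+2,x+3,x+ww-4,x+ww-3]
        pr=im[y:y+hh,cols,1].astype(float).mean(1)
        o.append((wp[:,1].mean(),y0,y1,len(xs),st[k,0],st[k,1]))
    o=np.array(o); 
    if tag: cv2.imwrite(tag,im); print('prof',y,pr.astype(int).tolist())
    mid=(o[:,1]+o[:,2])/2
    print('bubble y',o[:,0].mean().round(2),'sd',o[:,0].std().round(2),'ends',o[:,1:3].mean(0).round(1),'area',o[:,3].mean(),'offset +y',(o[:,0]-mid).mean().round(2))
s=manip.read_state(); print(s['clock'],s['eef_pos'],s['wrist_force'])
E
python3 -c "
from bub import *
measure(6,'pics/w4.png')
c=cv2.imread('pics/w4.png'); cv2.imwrite('pics/w4c.png',cv2.resize(c[80:280,240:400],None,fx=3,fy=3,interpolation=cv2.INTER_NEAREST))"
```

```text
12.15 [549.75828298  22.09953492 104.08695125] [-0.95904059 -2.76070777 11.17789917]
prof 108 [50, 150, 170, 169, 170, 170, 171, 170, 169, 169, 170, 170, 172, 170, 171, 171, 171, 171, 171, 171, 171, 169, 170, 169, 172, 171, 170, 170, 170, 170, 171, 172, 169, 169, 170, 125, 51, 18, 69, 144, 169, 170, 170, 171, 172, 170, 170, 172, 171, 171, 171, 171, 169, 170, 171, 172, 171, 169, 171, 170, 170, 170, 171, 171, 169, 169, 171, 170, 169, 105, 13, 31, 133, 170, 172, 171, 170, 171, 172, 171, 171, 172, 149, 106, 84, 83, 82, 82, 82, 81, 83, 83, 82, 83, 82, 82, 82, 85, 82, 82, 82, 82, 67]
bubble y 70.02 sd 0.02 ends [ 47.7 105. ] area 296.6666666666667 offset +y -6.32
```

View pics/w4c.png

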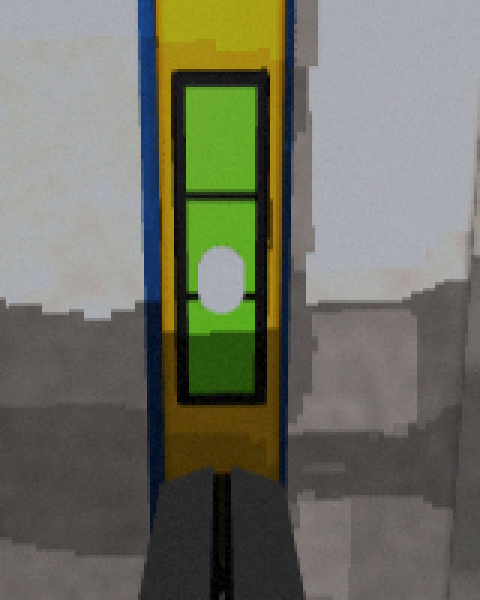

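The crop shows the bubble over the foot-side line. It is about 6.3 mm from mid toward the foot, so the knob needs roughly 0.84 rad clockwise. I'll go above the knob.

{"method": "arm_command", "body": {"plan": [[-1, 0, 0, -0.01, 0], [-1, 0, 0, -0.04, 0], [-1, 0, 0, -0.05, 0], [0, -0.03, 0, 0, 0], [0, -0.04, 0, 0, 0], [0.5, -0.026, 0, 0, 0], [0.5, 0, 0, 0, 0], [0.5, 0, 0, 0, 0]]}}

```text
clock: 13.45
eef_pos: [545.6, -72.9, 203.0]
eef_rot: [-3.141, -0.0, 1.535]
wrist_force: [0.5, -1.3, -0.3]
finger_gap: 47.0
finger_force: 0.0
```

```bash
python3 - <<'E'
from h import *
s=manip.read_state(); print(s['eef_pos'],s['eef_rot'],s['joints'][5])
c=cam('wrist'); im=c['img']; cv2.imwrite('pics/w5.png',im)
g=np.mgrid[0:400,0:640]; P=depth(c,np.c_[g[1].ravel(),g[0].ravel()]).reshape(400,640,3)
m=(P[...,2]>112)&(P[...,2]<130)&(abs(P[...,0]-545)<40)&(abs(P[...,1]+73)<40)
q=P[m]; print(len(q),q.mean(0),q.min(0),q.max(0)); print(cv2.minAreaRect(q[:,:2].astype(np.float32)), np.percentile(q[:,2],[5,50,95]))
E
```

```text
[545.63057068 -72.90969325 203.01686139] [-3.14129241e+00 -4.54126471e-04  1.53466450e+00] -0.16354310696326463
774 [545.7720608  -70.93423754 118.59328314] [530.18767765 -93.62894643 112.27216479] [560.8668317  -50.54715336 121.84741231]
((545.8001708984375, -71.96430206298828), (44.96781921386719, 14.08379077911377), 61.17050552368164) [115.58031505 118.86506867 120.53377206]
```

View pics/w5.png

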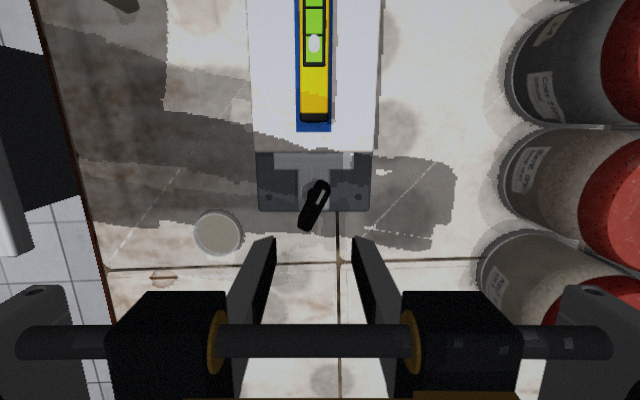

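The wing is at about (314,205) in the picture, measuring centre (545.8,-72.0), top at z≈120 and yaw 61°. That agrees with the seat −150 mm estimate. I'll align, descend and grip.

{"method": "arm_command", "body": {"plan": [[0.2, 0.0009, 0, 0, 0.155], [0.2, 0, 0, 0.01, 0.156], [0.2, 0, 0, 0.02, 0.156], [0.2, 0, 0, 0.035, 0], [0.2, 0, 0, 0.027, 0], [0.2, 0, 0, 0.015, 0], [0.2, 0, 0, 0.005, 0], [0.2, 0, 0, 0, 0], [-1, 0, 0, 0, 0], [-1, 0, 0, 0, 0], [-1, 0, 0, 0, 0], [-1, 0, 0, 0, 0]], "newtons": 45}}

```text
clock: 15.0
eef_pos: [545.7, -72.9, 91.2]
eef_rot: [3.141, -0.0, 1.067]
wrist_force: [0.2, -0.2, -0.2]
finger_gap: 19.7
finger_force: 0.0
```

{"method": "arm_command", "body": {"plan": [[-1, 0, 0, 0, 0], [-1, 0, 0, 0, 0]]}}

```text
clock: 15.25
eef_pos: [545.7, -72.8, 91.1]
eef_rot: [3.142, -0.0, 1.068]
wrist_force: [-0.9, 1.0, 0.7]
finger_gap: 13.8
finger_force: 45.0
```

{"method": "arm_command", "body": {"plan": [[-1, 0, 0, 0.0003, 0.07], [-1, 0, 0, 0.0006, 0.142], [-1, 0, 0, 0.0006, 0.142], [-1, 0, 0, 0.0006, 0.142], [-1, 0, 0, 0.0006, 0.142], [-1, 0, 0, 0.0006, 0.142], [-1, 0, 0, 0.0003, 0.07], [-1, 0, 0, 0, 0], [-1, 0, 0, 0, 0]]}}

```text
clock: 16.38
eef_pos: [545.9, -72.9, 87.6]
eef_rot: [3.142, -0.0, 0.219]
wrist_force: [0.5, 0.5, 2.2]
finger_gap: 13.7
finger_force: 45.0
```

{"method": "arm_command", "body": {"plan": [[0, 0, 0, 0, 0], [0, 0, 0, 0, 0], [0, 0, 0, -0.015, 0], [0, 0, 0, -0.045, 0], [0, 0, 0, -0.03, -0.1645], [-1, 0, 0, -0.01, -0.1645], [-1, 0, 0, 0, -0.1645], [-1, 0, 0, 0, -0.1645], [-1, 0, 0, 0, -0.1645], [-1, 0, 0, 0, -0.1645], [-1, 0, 0, 0, -0.1645], [-1, 0, 0, 0, -0.1645], [-1, 0.03, 0, 0, 0], [-1, 0.04, 0, 0, 0], [-1, 0.025, 0, 0.02, 0], [-1, 0, 0, 0.03, 0], [-1, 0, 0, 0.018, 0], [-1, 0, 0, 0.007, 0], [-1, 0, 0, 0, 0]]}}

```text
clock: 18.75
eef_pos: [549.4, 22.0, 113.1]
eef_rot: [3.141, 0.0, 1.533]
wrist_force: [-0.4, 0.1, 0.4]
finger_gap: 0.6
finger_force: 0.0
```

{"method": "arm_command", "body": {"plan": [[-1, 0, 0, 0.004, 0], [-1, 0, 0, 0.002, 0], [-1, 0, 0, 0.001, 0], [-1, 0, 0, 0.001, 0], [-1, 0, 0, 0.001, 0], [-1, 0, 0, 0.0007, 0], [-1, 0, 0, 0.0005, 0], [-1, 0, 0, 0, 0], [-1, 0, 0, 0, 0]]}}

```text
clock: 19.88
eef_pos: [549.3, 22.1, 102.3]
eef_rot: [3.141, 0.0, 1.533]
wrist_force: [0.1, -1.6, 2.7]
finger_gap: 0.3
finger_force: 1.4
```

{"method": "arm_command", "body": {"plan": [[-1, 0, 0, 0.0006, 0], [-1, 0, 0, 0.0006, 0], [-1, 0, 0, 0.0003, 0], [-1, 0, 0, 0, 0], [-1, 0, 0, 0, 0], [-1, 0, 0, 0, 0], [-1, 0, 0, 0, 0], [-1, 0, 0, 0, 0], [-1, 0, 0, 0, 0]]}}

```text
clock: 21.0
eef_pos: [549.9, 22.0, 101.8]
eef_rot: [3.14, 0.0, 1.533]
wrist_force: [-1.1, -2.5, 11.3]
finger_gap: 0.2
finger_force: 5.7
```

```bash
python3 -c "
from bub import *
measure(6,'pics/w6.png')"
```

```text
21.0 [549.87958688  22.00439937 101.802943  ] [-1.12670868 -2.52525428 11.25734532]
prof 110 [150, 171, 171, 170, 169, 170, 171, 172, 171, 172, 170, 170, 171, 171, 169, 170, 170, 172, 171, 169, 171, 171, 172, 170, 171, 170, 173, 172, 169, 170, 170, 171, 172, 171, 147, 76, 16, 37, 137, 170, 170, 171, 171, 168, 170, 171, 170, 171, 170, 171, 171, 170, 168, 169, 171, 168, 171, 172, 172, 170, 170, 171, 170, 171, 170, 171, 172, 170, 115, 28, 13, 129, 170, 172, 169, 170, 170, 169, 170, 170, 150, 105, 82, 81, 83, 84, 84, 81, 83, 84, 82, 82, 82, 81, 83, 82, 85, 84, 82, 83, 80, 69]
bubble y 76.43 sd 0.0 ends [ 47.7 104.4] area 302.0 offset +y 0.38
```

```bash
cat > lines.py <<'E'
from h import *
r=[]
for i in range(6):
    c=cam('wrist'); im=c['img']; hsv=cv2.cvtColor(im,cv2.COLOR_BGR2HSV)
    g=cv2.inRange(hsv,(40,120,50),(80,255,255)); g[300:]=0
    h=cv2.convexHull(np.argwhere(g)[:,::-1].astype(np.int32).reshape(-1,1,2)); x,y,w,hh=cv2.boundingRect(h)
    m=cv2.fillConvexPoly(np.zeros_like(g),h,255); wt=(m>0)*np.clip(im[...,2].astype(float)-im[y+20:y+30,x+4:x+w-4,2].mean()-25,0,None)*(hsv[...,1]<150)
    ys,xs=np.nonzero(wt); ww=wt[ys,xs]; b=(np.average(xs,weights=ww),np.average(ys,weights=ww))
    pr=170-im[y:y+hh,[x+2,x+3,x+w-4,x+w-3],1].astype(float).mean(1)
    k1=30+np.argmax(pr[30:48]); k2=60+np.argmax(pr[60:80]); L=[]
    for k in (k1,k2):
        v=np.clip(pr[k-3:k+4]-15,0,None); 
        L.append(y+np.average(np.arange(k-3,k+4),weights=v))
    p=onz(c,[b,(b[0],L[0]),(b[0],L[1])],105)[:,1]; r.append((p[0]-(p[1]+p[2])/2,p[1]-p[2],b[1],*L))
r=np.array(r); print('offset +y',r[:,0].mean().round(3),'spacing',r[:,1].mean().round(2),r[0].round(2))
E
python3 lines.py; python3 -c "
import cv2; c=cv2.imread('pics/w6.png'); cv2.imwrite('pics/w6c.png',cv2.resize(c[90:230,270:370],None,fx=4,fy=4,interpolation=cv2.INTER_NEAREST))"
```

```text
offset +y 0.596 spacing 18.9 [  0.6   18.9  162.01 146.15 179.47]
```

View pics/w6c.png

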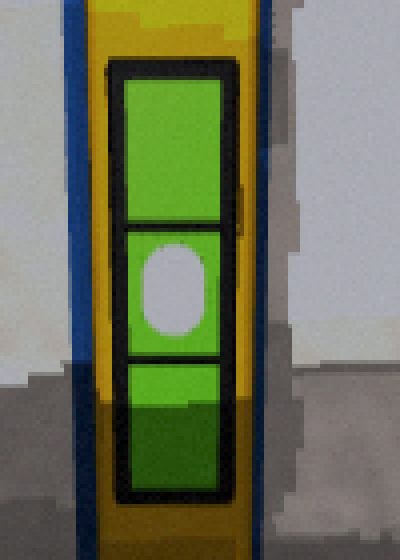

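The crop shows the bubble just off mid, about 0.5 mm away from the foot. I'll make a fine correction of 0.07 rad counter-clockwise.

{"method": "arm_command", "body": {"plan": [[-1, 0, 0, -0.01, 0], [-1, 0, 0, -0.04, 0], [-1, 0, 0, -0.0517, 0], [0, -0.03, 0, 0, 0], [0, -0.04, 0, 0, 0], [0, -0.025, 0, 0, 0.1643], [0, 0, 0, 0, 0.1643], [0, 0, 0, 0, 0.1643], [0, 0, 0, 0, 0.1643], [0, 0, 0, 0, 0.1643], [0, 0, 0, 0, 0.1643], [0, 0, 0, 0.02, 0.1643], [0, 0, 0, 0.04, 0.1643], [-0.2, 0, 0, 0.035, 0], [-0.3, 0, 0, 0.015, 0], [-0.3, 0, 0, 0.005, 0], [-0.3, 0, 0, 0, 0], [-1, 0, 0, 0, 0], [-1, 0, 0, 0, 0], [-1, 0, 0, 0, 0]]}}

```text
clock: 24.1
eef_pos: [546.0, -72.7, 88.0]
eef_rot: [3.141, -0.001, 0.219]
wrist_force: [0.7, 1.9, 4.1]
finger_gap: 14.1
finger_force: 45.0
```

{"method": "arm_command", "body": {"plan": [[-1, 0, 0, 0, 0], [-1, 0, 0, 0, 0]]}}

```text
clock: 24.35
eef_pos: [546.1, -72.7, 88.0]
eef_rot: [3.141, -0.001, 0.219]
wrist_force: [1.1, 2.1, 6.1]
finger_gap: 13.7
finger_force: 45.0
```

{"method": "arm_command", "body": {"plan": [[-1, 0, 0, -0.0001, -0.035], [-1, 0, 0, -0.0002, -0.035], [-1, 0, 0, 0, 0], [-1, 0, 0, 0, 0]]}}

```text
clock: 24.85
eef_pos: [546.1, -72.7, 88.3]
eef_rot: [3.141, -0.001, 0.289]
wrist_force: [0.6, 2.9, 6.0]
finger_gap: 13.8
finger_force: 45.0
```

{"method": "arm_command", "body": {"plan": [[0, 0, 0, 0, 0], [0, 0, 0, 0, 0], [0, 0, 0, -0.015, 0], [0, 0, 0, -0.045, 0], [0, 0, 0, -0.03, -0.1555], [-1, 0, 0, -0.01, -0.1555], [-1, 0, 0, 0, -0.1555], [-1, 0, 0, 0, -0.1555], [-1, 0, 0, 0, -0.1555], [-1, 0, 0, 0, -0.1555], [-1, 0, 0, 0, -0.1555], [-1, 0, 0, 0, -0.1555], [-1, 0.03, 0, 0, 0], [-1, 0.04, 0, 0, 0], [-1, 0.025, 0, 0.02, 0], [-1, 0, 0, 0.03, 0], [-1, 0, 0, 0.018, 0], [-1, 0, 0, 0.007, 0], [-1, 0, 0, 0, 0]]}}

```text
clock: 27.22
eef_pos: [549.5, 22.0, 113.3]
eef_rot: [3.141, 0.0, 1.533]
wrist_force: [0.0, 0.4, 1.5]
finger_gap: 0.4
finger_force: 0.0
```

{"method": "arm_command", "body": {"plan": [[-1, 0, 0, 0.004, 0], [-1, 0, 0, 0.002, 0], [-1, 0, 0, 0.001, 0], [-1, 0, 0, 0.001, 0], [-1, 0, 0, 0.001, 0], [-1, 0, 0, 0.0007, 0], [-1, 0, 0, 0.0005, 0], [-1, 0, 0, 0.0006, 0], [-1, 0, 0, 0.0006, 0], [-1, 0, 0, 0.0005, 0], [-1, 0, 0, 0, 0], [-1, 0, 0, 0, 0], [-1, 0, 0, 0, 0], [-1, 0, 0, 0, 0], [-1, 0, 0, 0, 0], [-1, 0, 0, 0, 0], [-1, 0, 0, 0, 0]]}}

```text
clock: 29.35
eef_pos: [550.0, 21.9, 102.0]
eef_rot: [3.139, 0.0, 1.533]
wrist_force: [-1.5, -3.4, 12.3]
finger_gap: 0.3
finger_force: 5.8
```

```bash
python3 -c "
from bub import *
measure(6,'pics/w7.png')"; python3 lines.py
```

```text
29.35 [549.99639415  21.91161268 101.99811411] [-1.50023807 -3.36842595 12.28297588]
prof 109 [83, 153, 170, 170, 171, 170, 169, 170, 173, 172, 170, 170, 172, 169, 170, 170, 170, 170, 171, 172, 171, 170, 172, 169, 170, 169, 170, 171, 171, 172, 170, 170, 171, 170, 171, 124, 53, 13, 66, 145, 170, 170, 170, 171, 171, 171, 172, 171, 173, 171, 172, 170, 169, 170, 172, 168, 170, 169, 171, 171, 172, 169, 172, 171, 171, 171, 171, 172, 171, 107, 9, 32, 132, 171, 172, 170, 169, 170, 169, 170, 171, 147, 106, 82, 83, 83, 82, 83, 82, 82, 83, 82, 81, 82, 85, 82, 82, 80, 81, 81, 82, 81, 59]
bubble y 75.89 sd 0.01 ends [ 47.6 104.8] area 313.8333333333333 offset +y -0.28
offset +y 0.061 spacing 19.02 [7.0000e-02 1.9020e+01 1.6274e+02 1.4587e+02 1.7936e+02]
```

View pics/w7.png

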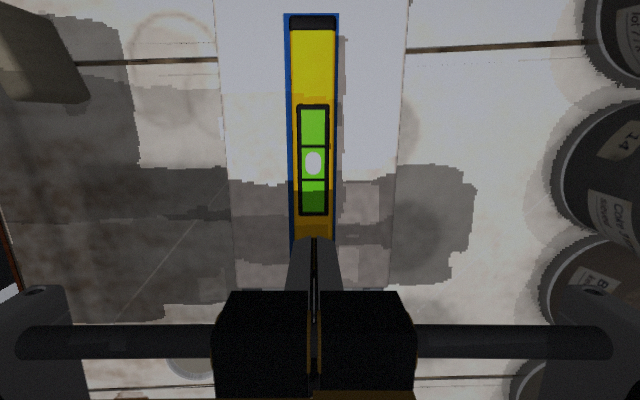

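The bubble at (313,163) is midway between its lines at rows 146 and 179. The level is on the stripe, with the fingers pressing at about 12 N. I'm handing it in.

```bash
python3 -c "
from cell import ticket; print(ticket.sign_off())"
```

```text
the job is handed in; nothing more can be done
None
```

The job is handed in: the level stands lengthwise on the middle of the white top, pressed down at about 12 N, with the bubble within about 0.3 mm of centre and the glassware and bottles untouched.

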